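# Finish the packing crib and hold the ball tray over it

## Robot

A 6-joint arm with a two-finger parallel gripper is mounted at the origin on the work surface. World frame = base frame: x ahead of the robot, y to its left, z up, the work surface at z = 0. Lengths are in m, angles in rad, forces in N, time in s.
With the tool pointing down it reaches from about 0.35 to 0.975 m from the base axis. Payload 7.1 kg.
Tool frame: the origin (TCP) lies midway between the tips of the shut fingers; the grasp point (between the pads) lies robot.hold_point_z behind it (robot.hold_point_z is the distance from the TCP to the grasp point, in m); z points along the fingers, y is the line along which they close (so a half turn about z gives the same grasp; the last joint's range is limited). The gripper opens to 88 mm and grips with 3 to 60 N. Pads are 20 mm wide; open, the fingers measure 115 mm over their backs; the gripper's body (75 mm by 178 mm) begins 61 mm behind the grasp point.
Start: joints at [-0.019, 0.423, 1.63, -0, 1.089, -0.019], TCP at [0.625, 0, 0.223] pointing down, gripper open.
Joint ranges: [-3, 3], [-0.9, 2.11], [0.09, 2.58], [-1.31, 4.45], [0.11, 2.69], [-2.54, 2.54]. Speed limits (rad/s): [2.39, 2.39, 3.01, 3.14, 3.14, 3.14].

## Interface

Orientations are given as [roll, pitch, yaw] about the fixed x, y, z axes, in that order (R = Rz(yaw) Ry(pitch) Rx(roll)).
In Python, from station import robot gives the robot as it stands.
- The arm moves only by the shell command python3 -m crank 'ROWS' [FORCE]. ROWS is JSON, one flat list of numbers, 7 for each row, row after row: the turn, a rotation vector about the tool's x, y, z normalised to -1 to 1, where 1 is 2 rad, then the shift along the tool's x, y, z normalised to -1 to 1, where 1 is 200 mm, then the gripper's target within -1 to 1 (fully open at 1, half-way at 0, shut at -1). A call has 1 to 8 rows; each row is the pose to reach, as a shift and turn from the pose commanded when the call began, along the tool's axes at that moment; what a row does not reach only later rows make up. A row lasts 1/8 s, in which the tool goes at most 62.5 mm and 10.7 degrees, less where a joint would pass 70% of its speed; a pose out of reach is approached as far as the arm can. A call with a number of a shift or a turn outside -1 to 1 is refused whole. A call with a gripper value outside its range is refused whole. The fingers move at their own pace and stop on an object; FORCE is the grip in N (left out, the last holds). Time passes only in rows, so rows that repeat a pose let the fingers close. It gives the time, the measured TCP pose, the force, the opening and the grip force at its end, in the units of the state.
- robot.get_state(): the state, without advancing time (a new reading comes with each control period).
- robot.camera(name): name is "scene" or "side" or "wrist"; returns a dict with "color" (384x512x3 uint8, red, green, blue), "depth" (384x512 float32, m along the optical axis (not along the pixel's ray), 0 where there is no reading), "fx", "fy", "cx", "cy" (pixels), "R" (3x3) and "t" (3): a world point X has camera coordinates R X + t; the wrist camera has in their place "tool_from_camera" (4x4, takes a point from camera to tool coordinates, whose origin is the TCP and whose axes are the flange's). Camera axes: x right, y down, z forward; pixel columns grow to the right and rows downward; lengths in m; the calibration is good to about 2 mm. A picture is of the moment at which its call begins: read the wrist's pose just before it.
- robot.job_done(): hands the job in; it is judged then, once.
The state is a dict: "clock": time; "joint_pos": joint angles; "qvel": joint speeds; "joint_torque": joint torques, N m; "tcp_pos": TCP position; "ee_rot": TCP orientation; "wrist_force": force on the tool from outside, world axes, zero at the start; "wrist_torque": the same for the moment, N m; "width": finger opening in m; "finger_force": force on a finger pad.
Only numpy, scipy, OpenCV 4.12 (cv2) and the standard library are available. Lean on these libraries where they do the work, as an engineer would, in place of code of your own. Each camera call takes 0.05 s, during which the arm holds its last target. There are 200 camera calls.

## Task

Finish the crib of packing slats: lay the two loose slats crosswise on the second layer as a third layer, each directly above and in line with one slat of the bottom layer. Then pick up the ball tray by its upright fin and carry it over the middle of the crib without tipping it, the loose ball staying in its pocket all the way, and do not disturb the crib or the tape roll, bored block and drill bit lying about. Finish while still holding the tray: level and still, its underside about 80 mm clear above the top slats, for the fitter to check the ball before the tray goes down.

Things in the scene. Friction and masses are not known exactly. Their poses are not given: they have to be found in the camera images.
- base: fixed dark steel plate 180 x 180 x 8 mm under the crib, left or right of the robot; origin at the centre of its underside, on the bench. Bottom slats lie along its x at y = +-52 mm, second layer along its y at x = +-52 mm (each up to 2 mm off). Third layer (to lay): along x at y = +-52 mm, undersides 40 mm and tops 56 mm above the bench
- low_a: bottom layer, underside 8 mm above the bench: hardwood packing slat 150 x 22 x 16 (high) mm, 37 g; origin at the centre of its underside, x along its length, z up. Loose, lies along the plate's x on its +y side
- low_b: bottom layer, underside 8 mm above the bench: hardwood packing slat 150 x 22 x 16 (high) mm, 37 g; origin at the centre of its underside, x along its length, z up. Loose, lies along the plate's x on its -y side
- mid_a: second layer, underside 24 mm above the bench: hardwood packing slat 150 x 22 x 16 (high) mm, 37 g; origin at the centre of its underside, x along its length, z up. Loose, lies along the plate's y on its +x side, across the bottom pair
- mid_b: second layer, underside 24 mm above the bench: hardwood packing slat 150 x 22 x 16 (high) mm, 37 g; origin at the centre of its underside, x along its length, z up. Loose, lies along the plate's y on its -x side, across the bottom pair
- slat_a: loose hardwood packing slat 150 x 22 x 16 (high) mm, 37 g; origin at the centre of its underside, x along its length, z up. Lies flat on the bench; alike to slat_b, either may go on either side
- slat_b: loose hardwood packing slat 150 x 22 x 16 (high) mm, 37 g; origin at the centre of its underside, x along its length, z up. Lies flat on the bench, farther from the robot than slat_a
- tray: loose aluminium tray, plate 150 (x) x 80 (y) x 10 mm, 0.25 to 0.4 kg, flat on the bench; origin at the centre of its underside. Upright grip fin at its middle, 40 mm along x, 12 mm thick along y, from 10 to 80 mm above the underside. Two round open pockets, 23 mm wide, 4 mm deep, at x = +50 and -50 mm; the steel ball sits in the +x one
- tray_pocket (a point): point of the tray where the ball's centre rests in its pocket: tray x = +50, y = 0, 18.5 mm above the tray's underside
- ball_center (a point): centre of the loose steel ball, 25 mm across, 64 g, lying free in the tray's +x pocket with about 2 mm of play; it rolls out if the tray is tipped by about 45 degrees or jerked
- tape: bystander: roll of white tape standing flat, 96 mm across, 45 mm high; origin at the centre of its underside
- block: bystander: dark steel block 70 x 70 x 30 mm with a 20 mm hole; origin at the centre of its underside
- drill: bystander: taper-shank drill bit lying on the bench, 222 mm long along its x, 22 mm across; origin on its underside near the middle

How it is judged:
On the way, in this order (a step that is already met when the one before it is completed fails the run):
1. both loose slats lie as the third layer, crosswise on the second, above the bottom pair, let go ((((height (world z) of slat_a between 0.036 and 0.044 m and angle between slat_a's own z axis and vertical below 0.06 rad and angle between the x axis of slat_a and the x axis of base, either way round below 0.17 rad and x of slat_a in the frame of base between -0.015 and 0.015 m and y of slat_a in the frame of base between 0.037 and 0.067 m and linear speed of slat_a below 0.02 m/s) and (height (world z) of slat_b between 0.036 and 0.044 m and angle between slat_b's own z axis and vertical below 0.06 rad and angle between the x axis of slat_b and the x axis of base, either way round below 0.17 rad and x of slat_b in the frame of base between -0.015 and 0.015 m and y of slat_b in the frame of base between -0.067 and -0.037 m and linear speed of slat_b below 0.02 m/s)) or ((height (world z) of slat_a between 0.036 and 0.044 m and angle between slat_a's own z axis and vertical below 0.06 rad and angle between the x axis of slat_a and the x axis of base, either way round below 0.17 rad and x of slat_a in the frame of base between -0.015 and 0.015 m and y of slat_a in the frame of base between -0.067 and -0.037 m and linear speed of slat_a below 0.02 m/s) and (height (world z) of slat_b between 0.036 and 0.044 m and angle between slat_b's own z axis and vertical below 0.06 rad and angle between the x axis of slat_b and the x axis of base, either way round below 0.17 rad and x of slat_b in the frame of base between -0.015 and 0.015 m and y of slat_b in the frame of base between 0.037 and 0.067 m and linear speed of slat_b below 0.02 m/s))) and distance of each of low_a, low_b, mid_a, mid_b from where it was at the start of the episode below 0.015 m and angle between each of low_a, low_b, mid_a, mid_b's own z axis and vertical below 0.06 rad and angle between the x axis of each of low_a, low_b and the x axis of base, either way round below 0.17 rad and angle between the x axis of each of mid_a, mid_b and the y axis of base, either way round below 0.17 rad and contact force between the fingers and slat_a below 0.1 N and contact force between the fingers and slat_b below 0.1 N and contact force between the fingers and low_a below 0.1 N and contact force between the fingers and low_b below 0.1 N and contact force between the fingers and mid_a below 0.1 N and contact force between the fingers and mid_b below 0.1 N), for 0.2 s.
2. the tray is lifted clear by the gripper with the ball in its pocket (height (world z) of tray above 0.03 m and contact force between the fingers and tray above 1 N and distance between ball_center and tray_pocket below 0.009 m), for 0.2 s.
At the end, for the whole second after the job is handed in: Top slats flat, within 15 mm and 10 degrees of their places; lower slats within 15 mm of their start. The gripper alone holds the tray: within 30 mm of the plate's middle, underside 40 to 120 mm above the top slats, within 5 degrees of level, still, ball in its pocket (all of step 1 and contact force between the fingers and tray above 1 N and distance between ball_center and tray_pocket below 0.009 m and angle between tray's own z axis and vertical below 0.09 rad and contact force between tray and slat_a below 0.2 N and contact force between tray and slat_b below 0.2 N and contact force between tray and low_a below 0.2 N and contact force between tray and low_b below 0.2 N and contact force between tray and mid_a below 0.2 N and contact force between tray and mid_b below 0.2 N and contact force between tray and base below 0.2 N and contact force between tray and tape below 0.2 N and contact force between tray and block below 0.2 N and contact force between tray and drill below 0.2 N and height (world z) of tray between 0.096 and 0.176 m and horizontal distance between tray and base below 0.03 m and linear speed of tray below 0.02 m/s and angular speed of tray below 0.15 rad/s); the arm keeps its last pose, push and grip.
It fails at once if the ball leaves its pocket (distance between ball_center and tray_pocket above 0.013 m).
It fails at once if the tray is tipped more than 25 degrees (angle between tray's own z axis and vertical above 0.44 rad).
It fails at once if the standing crib is knocked about (a lower slat moves over 30 mm) (distance of any of low_a, low_b, mid_a, mid_b from where it was at the start of the episode above 0.03 m).
It fails at once if a bystander is moved by over 25 mm (distance of any of tape, block, drill from where it was at the start of the episode above 0.025 m).
It also fails if it takes over 70 s, if anything falls off the work surface, if the arm or the gripper's body presses on something with over 40 N, if the wrist force passes 120 N, or if a joint passes its speed limit or range.

## Working session

There is one attempt and no reset: what is moved stays moved. The work goes in short steps, Python scripts to look and compute and a shell command to move; the robot and the scene stay as the last step left them, time stands still between calls to the robot, and variables do not carry over. Pictures are saved under pics/ and viewed, at most 10 in all, crops included, and the job is handed in when it is done.

```bash
mkdir -p pics
cat > h.py <<'E'
import numpy as np,cv2
from station import robot
def snap(n):
    c=robot.camera(n); return c
def cloud(c):
    d=c["depth"];v,u=np.mgrid[:d.shape[0],:d.shape[1]]
    P=np.stack([(u-c["cx"])/c["fx"]*d,(v-c["cy"])/c["fy"]*d,d],-1)
    return (P-c["t"])@c["R"]
E
python3 - <<'E'
from h import *
print(robot.get_state(),robot.hold_point_z)
for n in ["scene","side"]:
    c=snap(n); cv2.imwrite(f"pics/{n}0.png",c["color"][...,::-1]); np.savez(f"{n}0.npz",**c)
    print(n,c["fx"],c["cx"],c["cy"],-c["R"].T@c["t"],c["R"][2])
E
```

```text
{'clock': 0.0, 'joint_pos': array([-1.90076183e-02,  4.23812775e-01,  1.63070849e+00,  7.60240032e-06,
        1.08862541e+00, -1.89822247e-02]), 'qvel': array([ 4.09001129e-04,  4.81752387e-04,  1.33240930e-03, -4.70501569e-04,
        3.27926657e-04, -9.68880621e-05]), 'joint_torque': array([ 1.28069914e-03, -5.44622147e+01, -2.73670936e+01,  6.42951974e-02,
        2.27214623e-02, -1.51321510e-04]), 'tcp_pos': array([6.24423950e-01, 3.39943859e-05, 2.21911974e-01]), 'ee_rot': array([-3.14003905e+00, -3.62258301e-05,  1.57076737e+00]), 'wrist_force': array([-0.85191545,  0.16682835,  0.40852871]), 'wrist_torque': array([ 0.01309412,  0.00420668, -0.00695598]), 'finger_force': 0.0, 'width': 0.08765046881005467} 0.0187
scene 431.7682996872068 262.4976642102322 187.76556728161478 [ 1.07255393 -0.52461229  0.9448308 ] [-0.40904051  0.46858685 -0.78301483]
side 367.7261833819044 256.4777044662705 192.3494460935932 [0.40242158 0.70300407 0.46244227] [ 0.21638296 -0.83255926 -0.509925  ]
```

View pics/scene0.png

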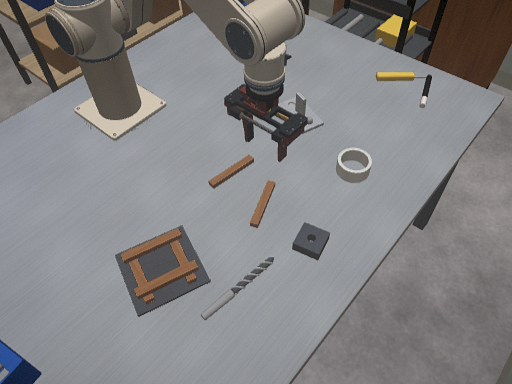

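View pics/side0.png

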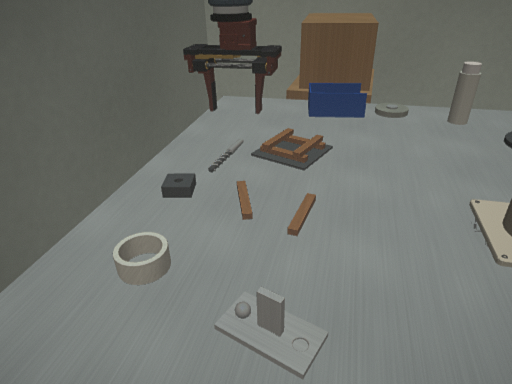

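The scene view shows the crib at about (163,268), loose slats at (232,171) and (263,204), the tape at (354,165), the block at (311,240) and the drill at (238,288). The side view shows the tray at (272,330), with the fin at (270,312) and the ball at (243,310).

```bash
cat > m.py <<'E'
from h import *
def ray(c,uv,z):
    uv=np.asarray(uv,float);o=-c["R"].T@c["t"]
    d=np.stack([(uv[:,0]-c["cx"])/c["fx"],(uv[:,1]-c["cy"])/c["fy"],np.ones(len(uv))],-1)@c["R"]
    return o+d*((z-o[2])/d[:,2])[:,None]
def rect(xy):
    (cx,cy),(w,h),a=cv2.minAreaRect((xy*1000).astype(np.float32))
    if w<h: w,h,a=h,w,a+90
    return np.round([cx,cy,w,h,(a+90)%180-90],1)
def blobs(m,n=60):
    k,l,s,_=cv2.connectedComponentsWithStats(m.astype(np.uint8))
    return [np.argwhere(l==i)[:,::-1] for i in range(1,k) if s[i,4]>n]
E
python3 - <<'E'
from m import *
for n in ["scene","side"]:
    c=dict(np.load(f"{n}0.npz")); P=cloud(c); hsv=cv2.cvtColor(c["color"],cv2.COLOR_RGB2HSV)
    H,S,V=hsv[...,0],hsv[...,1],hsv[...,2]; Z=P[...,2]
    table=(P[...,0]>.3)&(P[...,0]<1.1)&(abs(P[...,1])<.7)
    wood=(H<18)&(S>90)&(V>60)&table&(Z<.07)&(c["depth"]>0)
    for b in blobs(wood):
        z=Z[b[:,1],b[:,0]]; print(n,"wood",len(b),b.mean(0).round(),"zmax",np.percentile(z,[10,50,90]).round(3))
        for lo,hi,zz in [(.009,.02,.016),(.02,.03,.024),(.034,.05,.04)]:
            q=b[(z>lo)&(z<hi)]
            if len(q)>60: print("   top",zz,len(q),rect(ray(c,q,zz)[:,:2]))
    dark=(V<95)&(S<90)&table&(Z<.05)
    for b in blobs(dark,200):
        print(n,"dark",len(b),b.mean(0).round(),P[b[:,1],b[:,0]].mean(0).round(3),rect(ray(c,b,.008)[:,:2]))
    up=table&(Z>.006)&(Z<.13)&~wood
    for b in blobs(up,60):
        q=P[b[:,1],b[:,0]]; print(n,"up",len(b),b.mean(0).round(),q.mean(0).round(3),q.min(0).round(3),q.max(0).round(3))
E
```

```text
scene wood 317 [231. 170.] zmax [0.013 0.016 0.019]
   top 0.016 302 [475.7  23.8 150.8  22.9  81.2]
scene wood 375 [262. 203.] zmax [0.013 0.016 0.019]
   top 0.016 353 [618.9  -5.4 149.8  22.2 -68.5]
scene wood 1975 [159. 265.] zmax [0.023 0.038 0.042]
   top 0.024 694 [ 552.3 -308.1  150.9  146.6  -22.4]
   top 0.04 1139 [ 551.5 -308.3  150.2  128.5   69.3]
scene dark 466 [380. 263.] [ 0.95   0.087 -0.016] [953.1 177.6 991.4   3.5 -90. ]
scene dark 740 [310. 241.] [ 0.791 -0.029  0.026] [786.2 -16.8  85.9  74.7 -77.2]
scene dark 1891 [165. 281.] [ 0.585 -0.326  0.009] [ 553.3 -309.6  181.5  179.9  -21.1]
scene dark 931 [158. 262.] [ 0.535 -0.304  0.009] [ 532.6 -301.8   85.2   80.4   68.2]
scene up 180 [387.  76.] [0.603 0.676 0.019] [0.565 0.648 0.006] [0.645 0.7   0.028]
scene up 109 [424.  97.] [0.751 0.654 0.017] [0.728 0.618 0.006] [0.769 0.7   0.025]
scene up 616 [302. 110.] [0.485 0.344 0.025] [0.397 0.282 0.006] [0.563 0.396 0.085]
scene up 810 [353. 164.] [0.738 0.249 0.032] [0.688 0.203 0.006] [0.784 0.302 0.051]
scene up 852 [311. 240.] [ 0.791 -0.026  0.028] [ 0.747 -0
[... 921 characters left out ...]
 [178. 186.] [ 0.783 -0.007  0.023] [797.6 -33.2 118.3  85.6 -77.4]
side up 1310 [337. 104.] [ 0.443 -0.649  0.05 ] [ 0.341 -0.699  0.006] [ 0.552 -0.629  0.091]
side up 292 [225. 155.] [ 0.73  -0.211  0.016] [ 0.711 -0.335  0.007] [ 0.754 -0.114  0.023]
side up 194 [287. 145.] [ 0.572 -0.328  0.012] [ 0.523 -0.369  0.006] [ 0.611 -0.227  0.042]
side up 610 [295. 156.] [ 0.537 -0.26   0.009] [ 0.436 -0.366  0.006] [ 0.667 -0.192  0.039]
side up 682 [178. 185.] [ 0.784 -0.008  0.025] [ 0.747 -0.061  0.006] [0.828 0.022 0.033]
side up 2145 [142. 257.] [0.732 0.261 0.031] [0.687 0.207 0.006] [0.784 0.303 0.048]
side up 5109 [273. 330.] [0.475 0.353 0.02 ] [0.395 0.282 0.006] [0.563 0.407 0.083]
```

```bash
python3 -m crank '[0,0,0.074,0.13,-0.745,0.35,1, 0,0,0.074,0.13,-0.745,0.35,1, 0,0,0.074,0.13,-0.745,0.35,1, 0,0,0.074,0.13,-0.745,0.35,1, 0,0,0.074,0.13,-0.745,0.35,1]'
cat > w.py <<'E'
from m import *
from scipy.spatial.transform import Rotation as Ro
def wrist(name=None):
    s=robot.get_state(); c=robot.camera("wrist")
    T=np.eye(4);T[:3,:3]=Ro.from_euler("xyz",s["ee_rot"]).as_matrix();T[:3,3]=s["tcp_pos"]
    W=T@c["tool_from_camera"]; c["R"]=W[:3,:3].T; c["t"]=-W[:3,:3].T@W[:3,3]
    if name: cv2.imwrite(f"pics/{name}.png",c["color"][...,::-1])
    return s,c
def slats(c,zt,tol=.006,n=150):
    P=cloud(c);hsv=cv2.cvtColor(c["color"],cv2.COLOR_RGB2HSV)
    w=(hsv[...,0]<18)&(hsv[...,1]>90)&(hsv[...,2]>60)&(abs(P[...,2]-zt)<tol)&(c["depth"]>0)
    for b in blobs(w,n): print("slat",len(b),b.min(0),b.max(0),rect(ray(c,b,zt)[:,:2]),"z",np.median(P[b[:,1],b[:,0],2]).round(4))
E
python3 - <<'E'
from w import *
s,c=wrist("w1"); print(s["tcp_pos"],s["ee_rot"],c["tool_from_camera"].round(3)); slats(c,.016)
E
```

```text
clock: 0.72
tcp_pos: [0.4774, 0.026, 0.1533]
ee_rot: [3.14, -0.0, 1.423]
wrist_force: [-0.0, -0.4, 0.7]
width: 0.0878
finger_force: 0.0
[0.47744651 0.02603988 0.15326229] [ 3.13974152e+00 -2.95565233e-04  1.42293502e+00] [[-0.001 -0.966 -0.257  0.071]
 [ 1.    -0.001 -0.     0.   ]
 [ 0.    -0.257  0.966 -0.162]
 [ 0.     0.     0.     1.   ]]
slat 2466 [238 112] [257 240] [473.6  27.5 147.   20.9  81.8] z 0.0157
slat 2477 [339 126] [409 244] [615.   -3.3 150.   23.3 -68.5] z 0.0156
```

View pics/w1.png

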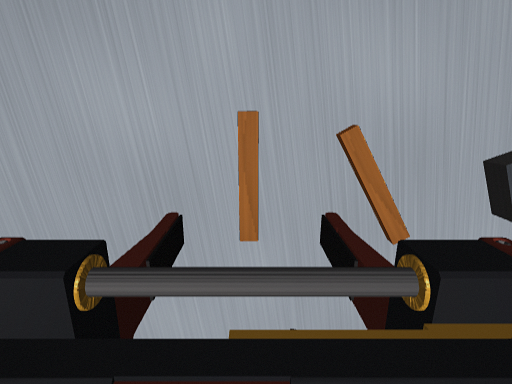

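The wrist view shows slat_a whole at columns 238–257, rows 112–240, lined up with the fingers; slat_b is at columns 339–409. I'll go down and grip slat_a.

```bash
python3 -m crank '[0,0,0,0.004,-0.008,0.25,1, 0,0,0,0.004,-0.008,0.5,1, 0,0,0,0.004,-0.008,0.68,1, 0,0,0,0.004,-0.008,0.74,1, 0,0,0,0.004,-0.008,0.74,1, 0,0,0,0.004,-0.008,0.74,-1, 0,0,0,0.004,-0.008,0.74,-1, 0,0,0,0.004,-0.008,0.74,-1]' 30
python3 -m crank '[0,0,0,0,0,0,-1,0,0,0,0,0,0,-1,0,0,0,0,0,0,-1]'
```

```text
clock: 1.78
tcp_pos: [0.4751, 0.0271, 0.0055]
ee_rot: [3.14, -0.0, 1.423]
wrist_force: [-0.4, -0.5, 0.2]
width: 0.0612
finger_force: 0.0
clock: 2.15
tcp_pos: [0.4745, 0.0271, 0.0047]
ee_rot: [-3.142, 0.0, 1.423]
wrist_force: [-0.7, -0.1, 0.3]
width: 0.0312
finger_force: 0.0
```

```bash
python3 -m crank '[0,0,0,0,0,0,-1,0,0,0,0,0,0,-1,0,0,0,0,0,-0.3,-1,0,0,0,0,0,-0.6,-1,0,0,-0.09,0,0,-0.825,-1,0,0,-0.18,-0.2,0.05,-0.825,-1,0,0,-0.27,-0.45,0.12,-0.825,-1,0,0,-0.36,-0.7,0.2,-0.825,-1]'
python3 - <<'E'
from station import robot
s=robot.get_state();print(s["tcp_pos"],s["ee_rot"],s["finger_force"],s["width"])
import numpy as np
y=s["ee_rot"][2];d=np.array([531.4,-354])-s["tcp_pos"][:2]*1000
print("tool x",d@[np.cos(y),np.sin(y)]/200,"y",d@[np.sin(y),-np.cos(y)]/200,"turn",-(np.radians(159)-y)/2)
E
```

```text
clock: 3.15
tcp_pos: [0.4931, -0.116, 0.1699]
ee_rot: [3.141, 0.0, 2.141]
wrist_force: [1.0, 0.4, -0.9]
width: 0.0214
finger_force: 30.0
[ 0.49311139 -0.11602266  0.16994689] [3.14126458e+00 2.53065570e-04 2.14103705e+00] 29.998422861099243 0.02139743966163648
tool x -1.1049597811034482 y -0.48119093675359503 turn -0.3170182294004602
```

```bash
python3 -m crank '[0,0,-0.09,-0.27,-0.12,0,-1,0,0,-0.18,-0.55,-0.24,0,-1,0,0,-0.26,-0.8,-0.35,0,-1,0,0,-0.317,-1,-0.44,0,-1,0,0,-0.317,-1,-0.44,0,-1,0,0,-0.317,-1,-0.44,0,-1]'
python3 - <<'E'
from w import *
s,c=wrist("w2");print(s["tcp_pos"],s["ee_rot"],s["finger_force"],s["width"])
for z in(.024,.04): print(z); slats(c,z,.004)
P=cloud(c);V=c["color"].max(2);dk=(V<95)&(abs(P[...,2]-.008)<.005)
q=np.concatenate([b for b in blobs(dk,300)]);print("base",rect(ray(c,q,.008)[:,:2]))
E
```

```text
clock: 3.9
tcp_pos: [0.525, -0.3302, 0.1691]
ee_rot: [3.141, -0.001, 2.767]
wrist_force: [-0.1, -0.0, -0.5]
width: 0.0217
finger_force: 30.0
[ 0.52500779 -0.33019676  0.16910023] [ 3.14101564e+00 -1.49238221e-03  2.76699802e+00] 29.998683035373688 0.021692175183774108
0.024
slat 163 [219 125] [231 137] [ 464.6 -336.9   13.5   12.9   68.5] z 0.0236
slat 203 [314 126] [340 135] [ 505.4 -232.    28.7    9.7   68.5] z 0.0235
slat 1294 [302 157] [338 224] [ 569.7 -258.6   80.8   43.2  -21.5] z 0.0235
slat 598 [220 159] [232 215] [ 524.8 -360.1   67.1   13.1  -20.6] z 0.0236
0.04
slat 1633 [272 136] [350 157] [ 512.7 -257.    82.1   22.1   69.3] z 0.0395
slat 462 [209 139] [231 159] [ 479.8 -347.3   23.7   21.1   68.5] z 0.0395
slat 664 [289 226] [342 239] [ 607.8 -282.9   61.4   16.1   68.5] z 0.0394
base [ 540.2 -304.1  178.6  157.5   68.8]
```

View pics/w2.png

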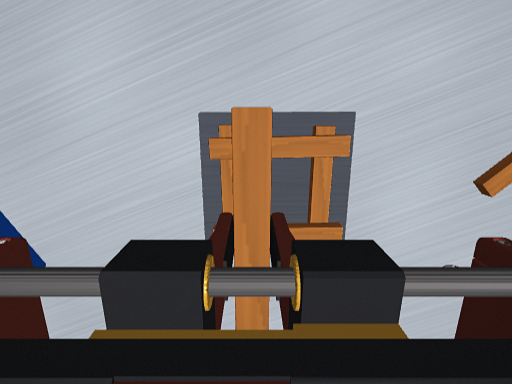

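The view shows the held slat at columns 232–272, mid_b at rows 136–157 and the plate at columns 199–355. The crib centre works out to about (549.4, −307.4) mm, with its y axis at 68.8°.

```bash
python3 -m crank '[0,0,-0.003,-0.06,-0.098,0.1,-1,0,0,-0.003,-0.06,-0.098,0.3,-1,0,0,-0.003,-0.06,-0.098,0.45,-1,0,0,-0.003,-0.06,-0.098,0.45,-1,0,0,-0.003,-0.06,-0.098,0.45,-1,0,0,-0.003,-0.06,-0.098,0.45,-1]'
python3 - <<'E'
from w import *
s,c=wrist();print(s["tcp_pos"],s["ee_rot"])
y=s["ee_rot"][2];d=np.array([530.6,-355.9])-s["tcp_pos"][:2]*1000
print("tool mm x",d@[np.cos(y),np.sin(y)],"y",d@[np.sin(y),-np.cos(y)])
for z in(.04,.092): print(z); slats(c,z,.005)
E
```

```text
clock: 4.7
tcp_pos: [0.5307, -0.3538, 0.0814]
ee_rot: [-3.141, 0.003, 2.775]
wrist_force: [-0.0, 0.1, 0.4]
width: 0.0216
finger_force: 30.0
[ 0.53067426 -0.35377001  0.08142636] [-3.14097121e+00  2.54882755e-03  2.77475164e+00]
tool mm x -0.694644782958407 y -2.014906926995155
0.04
slat 4443 [272 126] [422 157] [ 507.9 -269.8  108.8   21.9   69.5] z 0.0395
slat 421 [217 128] [231 157] [ 476.6 -353.5   21.1   10.2  -21.1] z 0.0395
0.092
slat 6094 [231 108] [271 267] [ 506.2 -343.4   94.4   21.8  -21. ] z 0.0922
slat 1108 [235 297] [268 329] [ 581.8 -372.4   24.6   21.7  -21. ] z 0.0924
```

```bash
python3 -m crank '[0,0,0,-0.003,-0.01,0.05,-1,0,0,0,-0.003,-0.01,0.1,-1,0,0,0,-0.003,-0.01,0.14,-1,0,0,0,-0.003,-0.01,0.16,-1,0,0,0,-0.003,-0.01,0.172,-1,0,0,0,-0.003,-0.01,0.172,-1,0,0,0,-0.003,-0.01,0.172,-1]'
```

```text
clock: 5.62
tcp_pos: [0.5297, -0.3557, 0.0455]
ee_rot: [-3.141, 0.0, 2.774]
wrist_force: [-0.4, -0.7, -0.5]
width: 0.0218
finger_force: 30.0
```

```bash
python3 -m crank '[0,0,0,0,0,0.002,0.14,0,0,0,0,0,0.002,0.14,0,0,0,0,0,0.002,0.14,0,0,0,0,0,0.002,0.14,0,0,0,0,0,-0.2,0.14,0,0,0,0,0,-0.45,0.14,0,0,0,0,0,-0.6,1,0,0,0,0,0,-0.6,1]'
python3 - <<'E'
from w import *
s,c=wrist();print(s["tcp_pos"],s["ee_rot"])
for z in(.04,.056): print(z); slats(c,z,.005)
c=snap("scene");c2=snap("side")
for k in(c,c2): print("ext");slats(k,.056,.006,60)
y=s["ee_rot"][2];d=np.array([616,-3.])-s["tcp_pos"][:2]*1000
print("slat_b: tool x",d@[np.cos(y),np.sin(y)]/200,"y",d@[np.sin(y),-np.cos(y)]/200,"yaw",y)
E
```

```text
clock: 6.62
tcp_pos: [0.5309, -0.3566, 0.168]
ee_rot: [-3.14, 0.005, 2.774]
wrist_force: [-0.6, 1.1, 0.8]
width: 0.0663
finger_force: 0.0
[ 0.53094118 -0.3566171   0.16803257] [-3.14028447  0.00518096  2.77439023]
0.04
slat 2338 [263 121] [374 143] [ 507.  -272.5  114.7   21.6   69.7] z 0.0395
slat 225 [230 123] [240 144] [ 477.2 -353.6   21.5   10.4  -21.7] z 0.0396
slat 187 [232 215] [242 234] [ 572.3 -389.7   23.2   11.5  -21. ] z 0.0395
slat 780 [263 215] [304 233] [ 590.7 -340.2   46.5   22.    69. ] z 0.0395
slat 686 [321 214] [363 233] [ 613.9 -278.4   48.1   23.1   69. ] z 0.0394
0.056
slat 2998 [241 109] [263 249] [ 530.1 -355.1  148.2   21.9  -21. ] z 0.0556
ext
slat 552 [122 241] [151 295] [ 533.1 -356.2  150.5   22.1  -20.7] z 0.0561
ext
slat 126 [319  62] [372  65] [  440.4 -1340.1   270.7    68.7     3. ] z 0.0563
slat 200 [280 124] [324 136] [ 531.4 -347.8  151.8   35.3  -19.7] z 0.0557
slat_b: tool x 0.23781088192494992 y 1.8028996909868886 yaw 2.7743902316328874
```

```bash
python3 -m crank '[0,0,0.09,0.03,0.28,0,1,0,0,0.18,0.06,0.56,0,1,0,0,0.27,0.09,0.8,0,1,0,0,0.36,0.12,0.98,0,1,0,0,0.414,0.12,0.98,0,1,0,0,0.414,0.12,0.98,0,1,0,0,0.414,0.12,0.98,0,1]'
python3 - <<'E'
from w import *
s,c=wrist();print(s["tcp_pos"],s["ee_rot"])
slats(c,.016)
y=s["ee_rot"][2];d=np.array([616,-3.])-s["tcp_pos"][:2]*1000
print("slat_b: tool x",d@[np.cos(y),np.sin(y)]/200,"y",d@[np.sin(y),-np.cos(y)]/200,"yaw",np.degrees(y))
E
```

```text
clock: 7.65
tcp_pos: [0.5769, -0.1643, 0.1643]
ee_rot: [-3.14, -0.001, 1.948]
wrist_force: [0.0, -0.4, 0.7]
width: 0.088
finger_force: 0.0
[ 0.57688156 -0.16426704  0.16425881] [-3.14022814e+00 -1.02964071e-03  1.94803441e+00]
slat 2687 [327   0] [358 125] [620.6 -16.9 120.8  23.3 -68.4] z 0.0155
slat 257 [197 218] [248 262] [ 573.2 -250.    81.7    5.7  -21.8] z 0.0161
slat 174 [168 297] [197 315] [ 555.  -355.8   41.8    9.9  -21.8] z 0.0164
slat_b: tool x 0.6775909982510645 y 0.4788561664028244 yaw 111.61414981778653
```

```bash
python3 -m crank '[0,0,0,0.2,0.14,0,1,0,0,0,0.45,0.32,0.1,1,0,0,0,0.676,0.477,0.25,1,0,0,0,0.676,0.477,0.5,1,0,0,0,0.676,0.477,0.6,1,0,0,0,0.676,0.477,0.6,1,0,0,0,0.676,0.477,0.6,1]'
python3 - <<'E'
from w import *
s,c=wrist();print(s["tcp_pos"],s["ee_rot"]);slats(c,.016)
E
```

```text
clock: 8.57
tcp_pos: [0.6177, -0.0043, 0.0467]
ee_rot: [3.14, 0.001, 1.945]
wrist_force: [0.3, 0.5, 0.8]
width: 0.0879
finger_force: 0.0
[ 0.61768855 -0.00431588  0.04672131] [3.13969154e+00 8.21912639e-04 1.94512756e+00]
slat 4726 [234 108] [265 266] [611.2  10.1 119.4  21.7 -68.5] z 0.0156
```

```bash
python3 -m crank '[0,0,0,0,0,0.13,1,0,0,0,0,0,0.205,1,0,0,0,0,0,0.205,1,0,0,0,0,0,0.205,-1,0,0,0,0,0,0.205,-1,0,0,0,0,0,0.205,-1,0,0,0,0,0,0.205,-1,0,0,0,0,0,0.205,-1]' 30
python3 -m crank '[0,0,0,0,0,0,-1,0,0,0,0,0,0,-1,0,0,0,0,0,0,-1,0,0,0,0,0,0,-1,0,0,0,0,0,-0.3,-1,0,0,0,0,0,-0.6,-1,0,0,0,0,0,-0.83,-1,0,0,0,0,0,-0.83,-1]'
python3 - <<'E'
from station import robot
import numpy as np
s=robot.get_state();print(s["tcp_pos"],s["ee_rot"],s["finger_force"],s["width"])
y=s["ee_rot"][2];d=np.array([568.2,-258.9])-s["tcp_pos"][:2]*1000
print("tool x",d@[np.cos(y),np.sin(y)]/200,"y",d@[np.sin(y),-np.cos(y)]/200,"turn",-(np.radians(158.8)-y)/2)
E
```

```text
clock: 9.62
tcp_pos: [0.6167, -0.0033, 0.0044]
ee_rot: [3.142, 0.0, 1.946]
wrist_force: [-0.9, 0.1, -1.0]
width: 0.0407
finger_force: 0.0
clock: 10.62
tcp_pos: [0.6193, -0.0034, 0.1746]
ee_rot: [3.134, 0.003, 1.946]
wrist_force: [-0.2, -0.9, -1.2]
width: 0.0218
finger_force: 30.0
[ 0.61926026 -0.00336956  0.17458587] [3.13427886e+00 3.07202301e-03 1.94631576e+00] 29.999926686286926 0.021814192739119494
tool x -1.0949886190719464 y -0.7060975842237919 turn -0.412633544122023
```

```bash
python3 -m crank '[0,0,-0.09,-0.2,-0.13,0,-1,0,0,-0.18,-0.45,-0.28,0,-1,0,0,-0.27,-0.7,-0.44,0,-1,0,0,-0.36,-0.95,-0.6,0,-1,0,0,-0.413,-0.95,-0.6,0,-1,0,0,-0.413,-0.95,-0.6,0,-1,0,0,-0.413,-0.95,-0.6,0,-1,0,0,-0.413,-0.95,-0.6,0,-1]'
python3 - <<'E'
from w import *
s,c=wrist();print(s["tcp_pos"],s["ee_rot"])
for z in (.024,.04,.056,s["tcp_pos"][2]+.011): print(z);slats(c,z,.005)
y=s["ee_rot"][2];d=np.array([568.2,-258.9])-s["tcp_pos"][:2]*1000
print("tool x",d@[np.cos(y),np.sin(y)]/200,"y",d@[np.sin(y),-np.cos(y)]/200,"turn",-(np.radians(158.8)-y)/2)
E
```

```text
clock: 11.62
tcp_pos: [0.5748, -0.2232, 0.1699]
ee_rot: [3.142, -0.001, 2.773]
wrist_force: [0.9, 0.3, -0.5]
width: 0.0218
finger_force: 30.0
[ 0.57475536 -0.22318975  0.16991116] [ 3.14158128e+00 -5.99192440e-04  2.77250638e+00]
0.024
slat 192 [209 119] [228 128] [ 504.5 -233.9   21.1    9.6   68.8] z 0.0235
slat 1746 [131 150] [229 219] [ 553.9 -300.7  112.2   81.3   69.8] z 0.0236
0.04
slat 3769 [124 118] [231 239] [ 547.7 -293.9  136.   110.3  -21.2] z 0.0397
0.056
slat 2898 [ 98 118] [136 253] [ 529.7 -353.1  145.5   24.1  -20.9] z 0.0556
0.18091115579746575
slat 6096 [231 108] [272 267] [ 550.2 -212.7   94.1   21.8  -21.2] z 0.1812
slat 1116 [235 297] [268 329] [ 625.3 -241.8   24.4   21.7  -21.2] z 0.1811
tool x -0.03384520658303974 y -0.17835181678767376 turn 0.00046176242616779994
```

```bash
python3 -m crank '[0,0,0,-0.029,-0.178,0,-1,0,0,0,-0.029,-0.178,0.2,-1,0,0,0,-0.029,-0.178,0.4,-1,0,0,0,-0.029,-0.178,0.5,-1,0,0,0,-0.029,-0.178,0.55,-1,0,0,0,-0.029,-0.178,0.55,-1,0,0,0,-0.029,-0.178,0.55,-1]'
python3 - <<'E'
from w import *
s,c=wrist();print(s["tcp_pos"],s["ee_rot"])
for z in (s["tcp_pos"][2]+.011,): slats(c,z,.005)
y=s["ee_rot"][2];d=np.array([568.2,-258.9])-s["tcp_pos"][:2]*1000
print("tool x",d@[np.cos(y),np.sin(y)]/200,"y",d@[np.sin(y),-np.cos(y)]/200)
E
```

```text
clock: 12.55
tcp_pos: [0.5682, -0.2597, 0.0615]
ee_rot: [-3.141, 0.002, 2.773]
wrist_force: [-0.1, 0.5, -0.9]
width: 0.0221
finger_force: 30.0
[ 0.56818404 -0.25967055  0.06152938] [-3.14143956e+00  2.07477764e-03  2.77250351e+00]
slat 6107 [231 108] [272 267] [ 543.6 -249.1   94.2   21.8  -21.2] z 0.0728
slat 1110 [235 297] [268 329] [ 618.9 -278.4   24.5   21.7  -21.1] z 0.0729
tool x 0.0013155184647473612 y 0.0036220654680617125
```

```bash
python3 -m crank '[0,0,0,0,0.003,0.04,-1,0,0,0,0,0.003,0.06,-1,0,0,0,0,0.003,0.073,-1,0,0,0,0,0.003,0.073,-1,0,0,0,0,0.003,0.075,-1,0,0,0,0,0.003,0.075,-1]'
python3 -m crank '[0,0,0,0,0,0,0.14,0,0,0,0,0,0,0.14,0,0,0,0,0,0,0.14,0,0,0,0,0,0,0.14,0,0,0,0,0,-0.2,0.14,0,0,0,0,0,-0.45,0.14,0,0,0,0,0,-0.7,1,0,0,0,0,0,-0.7,1]'
python3 - <<'E'
from w import *
s,c=wrist();print(s["tcp_pos"],s["ee_rot"])
for z in(.04,.056): print(z); slats(c,z,.005)
c=snap("scene");slats(c,.056,.006,60); np.savez("scene1.npz",**c)
c=snap("side");np.savez("side1.npz",**c);slats(c,.056,.006,60)
P=cloud(c);Z=P[...,2];reg=(abs(P[...,0]-.475)<.12)&(abs(P[...,1]-.35)<.12)
for lo,hi,z in((.006,.0125,.01),(.07,.09,.08)):
    for b in blobs(reg&(Z>lo)&(Z<hi),30): print(z,len(b),rect(ray(c,b,z)[:,:2]))
E
```

```text
clock: 13.35
tcp_pos: [0.5676, -0.2589, 0.0454]
ee_rot: [-3.142, 0.0, 2.772]
wrist_force: [0.3, -0.1, -1.0]
width: 0.0215
finger_force: 30.0
clock: 14.35
tcp_pos: [0.57, -0.26, 0.1899]
ee_rot: [-3.141, 0.008, 2.772]
wrist_force: [0.2, 0.7, -0.2]
width: 0.0666
finger_force: 0.0
[ 0.56998458 -0.26001472  0.18987228] [-3.1409371   0.00832863  2.77241652]
0.04
slat 1520 [165 108] [241 154] [ 502.9 -290.3   83.3   50.3   69. ] z 0.0397
slat 198 [263 119] [272 138] [ 525.7 -223.    20.8   10.1  -20.6] z 0.0395
slat 1032 [171 176] [242 225] [ 578.6 -319.5   82.9   61.5   69.5] z 0.0397
slat 162 [262 206] [270 223] [ 620.6 -260.1   22.     9.8  -20.6] z 0.0395
0.056
slat 2682 [141 108] [173 239] [ 531.  -354.1  148.2   23.4  -21. ] z 0.0557
slat 2591 [242 109] [262 239] [ 568.6 -258.4  147.1   21.8  -21.3] z 0.0556
slat 512 [164 224] [194 275] [ 571.4 -259.8  151.3   22.3  -21.2] z 0.0562
slat 550 [122 241] [151 295] [ 533.2 -356.1  150.7   22.1  -20.9] z 0.0563
slat 176 [300  61] [372  65] [  490.8 -1338.4   371.7    74.8     3.2] z 0.0561
slat 201 [280 124] [324 136] [ 531.8 -346.8  152.3   35.3  -21. ] z 0.0557
slat 249 [261 135] [308 149] [ 568.8 -251.6  154.4   34.9  -22. ] z 0.0558
0.01 3775 [479.5 345.7 151.6  84.2 -19.3]
0.08 326 [478.5 348.7  44.1  20.7 -19. ]
```

```bash
python3 -m crank '[0,0,-0.017,0.15,0.26,0,1,0,0,-0.017,0.3,0.52,0,1,0,0,-0.017,0.45,0.8,0,1,0,0,-0.017,0.5,0.9,0,1]'
python3 -m crank '[0,0,0,0.15,0.26,0,1,0,0,0,0.3,0.52,0,1,0,0,0,0.45,0.8,0,1,0,0,0,0.5,0.9,0,1]'
python3 -m crank '[0,0,0,0.15,0.26,0,1,0,0,0,0.3,0.52,0,1,0,0,0,0.45,0.8,0,1,0,0,0,0.5,0.86,0,1,0,0,0,0.5,0.86,0,1,0,0,0,0.5,0.86,0,1,0,0,0,0.5,0.86,0,1]'
python3 - <<'E'
from w import *
s,c=wrist("w3");print(s["tcp_pos"],s["ee_rot"])
P=cloud(c);Z=P[...,2]
for lo,hi,z in((.007,.014,.01),(.07,.09,.08),(.022,.04,.025)):
    for b in blobs((Z>lo)&(Z<hi),100): print(z,len(b),b.min(0),b.max(0),rect(ray(c,b,z)[:,:2]),np.median(P[b[:,1],b[:,0]],0).round(3))
E
```

```text
clock: 15.0
tcp_pos: [0.537, -0.0519, 0.1833]
ee_rot: [-3.141, -0.004, 2.809]
wrist_force: [0.3, -0.7, -0.1]
width: 0.0878
finger_force: 0.0
clock: 15.5
tcp_pos: [0.502, 0.1505, 0.1835]
ee_rot: [-3.14, -0.003, 2.809]
wrist_force: [-0.6, -0.4, -0.0]
width: 0.0877
finger_force: 0.0
clock: 16.38
tcp_pos: [0.4665, 0.3418, 0.1851]
ee_rot: [-3.141, -0.0, 2.804]
wrist_force: [-0.1, 0.4, 0.0]
width: 0.0876
finger_force: 0.0
[0.46646059 0.34177904 0.18512928] [-3.14099891e+00 -2.71771065e-04  2.80441452e+00]
0.01 6197 [224 121] [290 236] [478.9 344.6 149.5  79.9 -19.7] [0.469 0.348 0.01 ]
0.08 466 [252 176] [263 215] [477.2 345.4  41.3  11.4 -19.3] [0.477 0.345 0.079]
0.025 234 [247 215] [265 230] [525.8 327.6  22.9  19.9  65.6] [0.524 0.328 0.028]
```

View pics/w3.png

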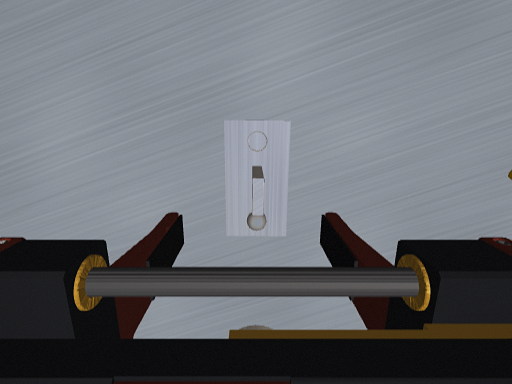

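The wrist view shows the tray at columns 224–290, rows 121–236, with the fin at (258,190). The ball is in its pocket at (257,222), on the −tool-x side.

```bash
python3 -m crank '[0,0,0,-0.08,0.034,0.1,1,0,0,0,-0.08,0.034,0.3,1,0,0,0,-0.08,0.034,0.42,1,0,0,0,-0.08,0.034,0.42,1,0,0,0,-0.08,0.034,0.42,1,0,0,0,-0.08,0.034,0.42,1]'
python3 - <<'E'
from w import *
s,c=wrist();print(s["tcp_pos"],s["ee_rot"])
P=cloud(c);Z=P[...,2]
for lo,hi,z in((.007,.014,.01),(.075,.085,.08),(.022,.04,.025)):
    for b in blobs((Z>lo)&(Z<hi),200): print(z,len(b),b.min(0),b.max(0),rect(ray(c,b,z)[:,:2]),np.median(P[b[:,1],b[:,0]],0).round(3))
y=s["ee_rot"][2];d=np.array([483.9,343.])-s["tcp_pos"][:2]*1000
print("tool x",d@[np.cos(y),np.sin(y)]/200,"y",d@[np.sin(y),-np.cos(y)]/200)
E
```

```text
clock: 17.18
tcp_pos: [0.4843, 0.3449, 0.1027]
ee_rot: [3.14, 0.001, 2.806]
wrist_force: [-1.0, -0.5, 0.0]
width: 0.088
finger_force: 0.0
[0.4842959  0.34487207 0.10270253] [3.13969862e+00 1.39939233e-03 2.80614291e+00]
0.01 10712 [204 104] [293 255] [478.5 344.8 149.2  79.8 -19.7] [0.467 0.349 0.01 ]
0.08 885 [240 181] [256 234] [477.9 345.4  39.8  11.3 -19.9] [0.477 0.345 0.079]
0.025 322 [236 231] [260 249] [526.3 327.8  22.9  18.4  74.3] [0.525 0.328 0.028]
tool x -0.0012122182198614378 y -0.009490258861243663
```

```bash
python3 -m crank '[0,0,0,0,-0.009,0.1,1,0,0,0,0,-0.009,0.2,1,0,0,0,0,-0.009,0.29,1,0,0,0,0,-0.009,0.33,1,0,0,0,0,-0.009,0.33,0,0,0,0,0,-0.009,0.33,-0.4,0,0,0,0,-0.009,0.33,-0.4,0,0,0,0,-0.009,0.33,-0.4]' 5
python3 -m crank '[0,0,0,0,0,0,-0.5,0,0,0,0,0,0,-0.6,0,0,0,0,0,0,-0.65,0,0,0,0,0,0,-0.7,0,0,0,0,0,0,-0.75,0,0,0,0,0,0,-0.8,0,0,0,0,0,0,-1,0,0,0,0,0,0,-1]' 5
python3 -m crank '[0,0,0,0,0,0,-1,0,0,0,0,0,0,-1,0,0,0,0,0,0,-1]' 20
python3 -m crank '[0,0,0,0,0,0,-1,0,0,0,0,0,0,-1,0,0,0,0,0,0,-1]' 50
```

```text
clock: 18.23
tcp_pos: [0.4831, 0.343, 0.0358]
ee_rot: [3.141, 0.001, 2.806]
wrist_force: [0.2, -0.6, 0.8]
width: 0.0513
finger_force: 0.0
clock: 19.23
tcp_pos: [0.4828, 0.3427, 0.0353]
ee_rot: [-3.141, -0.0, 2.806]
wrist_force: [-0.7, -1.6, 0.8]
width: 0.0122
finger_force: 5.0
clock: 19.6
tcp_pos: [0.4828, 0.3427, 0.0352]
ee_rot: [-3.141, -0.0, 2.806]
wrist_force: [0.0, -2.1, 0.4]
width: 0.012
finger_force: 20.0
clock: 19.98
tcp_pos: [0.4828, 0.3427, 0.0353]
ee_rot: [-3.141, -0.0, 2.806]
wrist_force: [-0.9, -3.0, 0.5]
width: 0.012
finger_force: 50.0
```

```bash
python3 -m crank '[0,0,0,0,0,-0.01,-1,0,0,0,0,0,-0.03,-1,0,0,0,0,0,-0.06,-1,0,0,0,0,0,-0.1,-1,0,0,0,0,0,-0.14,-1,0,0,0,0,0,-0.17,-1,0,0,0,0,0,-0.19,-1,0,0,0,0,0,-0.2,-1]'
python3 - <<'E'
from w import *
c=snap("side");cv2.imwrite("pics/s2.png",c["color"][200:,100:400,::-1])
s=robot.get_state();print(s["wrist_force"],s["wrist_torque"],s["finger_force"])
E
```

```text
clock: 20.98
tcp_pos: [0.4829, 0.3428, 0.0756]
ee_rot: [3.141, 0.0, 2.806]
wrist_force: [-0.2, 0.5, -2.8]
width: 0.0118
finger_force: 50.0
[-0.89996029 -0.69301385 -3.46981746] [ 0.01346744 -0.05568454  0.0135985 ] 49.9901282787323
```

View pics/s2.png

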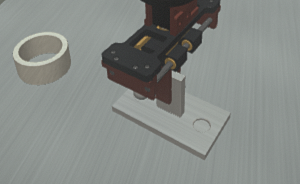

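The crop shows the tray lifted level, with the ball in the left pocket at (138,97), partly behind the finger. I'll keep lifting and start the traverse.

```bash
python3 -m crank '[0,0,0,0,0,-0.02,-1,0,0,0,0,0,-0.07,-1,0,0,0,0,0,-0.14,-1,0,0,0,0,0,-0.23,-1,0,0,0,0,0,-0.32,-1,0,0,0,0,0,-0.41,-1,0,0,0,0,0,-0.47,-1,0,0,0,0,0,-0.5,-1]'
python3 -m crank '[0,0,0,-0.005,-0.01,0,-1,0,0,0,-0.018,-0.038,0,-1,0,0,0,-0.04,-0.084,0,-1,0,0,0,-0.069,-0.144,0,-1,0,0,0,-0.102,-0.214,0,-1,0,0,0,-0.137,-0.287,0,-1,0,0,0,-0.172,-0.36,0,-1,0,0,0,-0.207,-0.433,0,-1]'
python3 -m crank '[0,0,0,-0.035,-0.073,0,-1,0,0,0,-0.07,-0.146,0,-1,0,0,0,-0.105,-0.22,0,-1,0,0,0,-0.14,-0.293,0,-1,0,0,0,-0.175,-0.366,0,-1,0,0,0,-0.21,-0.44,0,-1,0,0,0,-0.245,-0.513,0,-1,0,0,0,-0.28,-0.586,0,-1]'
python3 - <<'E'
from w import *
s,c=wrist();print(s["tcp_pos"],s["ee_rot"],s["wrist_torque"])
P=cloud(c);Z=P[...,2];u=s["tcp_pos"][2]-.0353
for lo,hi,z in((.006,.014,.01),(.022,.04,.025)):
    for b in blobs((Z>lo+u)&(Z<hi+u),200): print(z,len(b),rect(ray(c,b,z+u)[:,:2]),np.median(P[b[:,1],b[:,0]],0).round(3))
E
```

```text
clock: 22.02
tcp_pos: [0.4831, 0.3429, 0.1763]
ee_rot: [3.141, 0.001, 2.806]
wrist_force: [0.4, 0.7, -3.2]
width: 0.0118
finger_force: 50.0
clock: 23.02
tcp_pos: [0.4936, 0.2462, 0.1753]
ee_rot: [3.142, 0.0, 2.806]
wrist_force: [-0.3, 0.3, -3.5]
width: 0.0122
finger_force: 50.0
clock: 24.02
tcp_pos: [0.5079, 0.1172, 0.1753]
ee_rot: [3.142, 0.0, 2.806]
wrist_force: [-0.8, -0.1, -2.6]
width: 0.0119
finger_force: 50.0
[0.50792225 0.11723093 0.17530686] [3.14155414e+00 5.45299402e-05 2.80634687e+00] [ 0.08987617 -0.04405242  0.01945768]
0.01 13037 [479.8 128.   97.9  79.9 -19.3] [0.472 0.133 0.15 ]
```

```bash
python3 -m crank '[0,0,0,-0.005,-0.01,0,-1,0,0,0,-0.018,-0.038,0,-1,0,0,0,-0.04,-0.084,0,-1,0,0,0,-0.069,-0.144,0,-1,0,0,0,-0.102,-0.214,0,-1,0,0,0,-0.137,-0.287,0,-1,0,0,0,-0.172,-0.36,0,-1,0,0,0,-0.207,-0.433,0,-1]'
python3 -m crank '[0,0,0,-0.035,-0.073,0,-1,0,0,0,-0.07,-0.146,0,-1,0,0,0,-0.105,-0.22,0,-1,0,0,0,-0.14,-0.293,0,-1,0,0,0,-0.175,-0.366,0,-1,0,0,0,-0.21,-0.44,0,-1,0,0,0,-0.245,-0.513,0,-1,0,0,0,-0.28,-0.586,0,-1]'
python3 -m crank '[0,0,0,-0.033,-0.07,0,-1,0,0,0,-0.066,-0.14,0,-1,0,0,0,-0.099,-0.21,0,-1,0,0,0,-0.132,-0.28,0,-1,0,0,0,-0.165,-0.35,0,-1,0,0,0,-0.199,-0.42,0,-1,0,0,0,-0.232,-0.49,0,-1]'
python3 -m crank '[0,0,0,-0.035,-0.073,0,-1,0,0,0,-0.07,-0.146,0,-1,0,0,0,-0.103,-0.219,0,-1,0,0,0,-0.137,-0.289,0,-1,0,0,0,-0.166,-0.35,0,-1,0,0,0,-0.188,-0.397,0,-1,0,0,0,-0.202,-0.424,0,-1,0,0,0,-0.207,-0.434,0,-1]'
python3 -m crank '[0,0,0,0,0,0,-1,0,0,0,0,0,0,-1,0,0,0,0,0,0,-1,0,0,0,0,0,0,-1]'
python3 - <<'E'
from w import *
s=robot.get_state();print(s["tcp_pos"],s["ee_rot"],s["wrist_torque"],abs(s["qvel"]).max())
c=snap("scene");u=s["tcp_pos"][2]-.0353
P=cloud(c);Z=P[...,2]
reg=np.hypot(P[...,0]-.552,P[...,1]+.308)<.13
b=np.concatenate(blobs(reg&(abs(Z-u-.01)<.006),60));q=P[b[:,1],b[:,0]]
print("plate top",rect(ray(c,b,u+.01)[:,:2]),"tilt",np.linalg.lstsq(np.c_[q[:,:2],np.ones(len(q))],q[:,2],rcond=None)[0])
for b in blobs(reg&(Z>u+.02)&(Z<u+.035),15): print("hi",len(b),np.median(P[b[:,1],b[:,0]],0).round(3))
slats(c,.056,.006,60)
cv2.imwrite("pics/s3.png",cv2.resize(c["color"][150:340,80:300,::-1],None,fx=2.5,fy=2.5))
E
```

```text
clock: 25.08
tcp_pos: [0.5185, 0.0216, 0.1753]
ee_rot: [3.142, 0.0, 2.806]
wrist_force: [-0.1, -0.3, -3.7]
width: 0.0121
finger_force: 50.0
clock: 26.08
tcp_pos: [0.5328, -0.1073, 0.1753]
ee_rot: [-3.142, -0.0, 2.806]
wrist_force: [0.5, 0.9, -3.7]
width: 0.012
finger_force: 50.0
clock: 26.95
tcp_pos: [0.5444, -0.215, 0.1753]
ee_rot: [-3.142, -0.0, 2.806]
wrist_force: [0.3, 0.2, -3.4]
width: 0.0121
finger_force: 50.0
clock: 27.95
tcp_pos: [0.5548, -0.3097, 0.1752]
ee_rot: [3.141, -0.0, 2.806]
wrist_force: [-0.0, -0.4, -2.5]
width: 0.0119
finger_force: 50.0
clock: 28.45
tcp_pos: [0.5549, -0.3094, 0.1753]
ee_rot: [-3.142, 0.0, 2.807]
wrist_force: [-0.3, 0.8, -3.6]
width: 0.0117
finger_force: 50.0
[ 0.55487141 -0.30941056  0.17531602] [-3.14158946e+00  2.37022035e-05  2.80662304e+00] [ 0.07224631 -0.03256084 -0.0359921 ] 0.0011376546182776653
plate top [ 559.9 -310.5  138.2   80.   -19.2] tilt [-0.00296376  0.00361255  0.15307203]
hi 23 [ 0.569 -0.313  0.168]
hi 103 [ 0.601 -0.327  0.167]
slat 401 [166 224] [194 275] [ 571.6 -259.9  150.9   22.4  -21.2] z 0.0563
slat 535 [122 241] [151 295] [ 533.  -356.7  150.4   22.   -20.1] z 0.0562
```

View pics/s3.png

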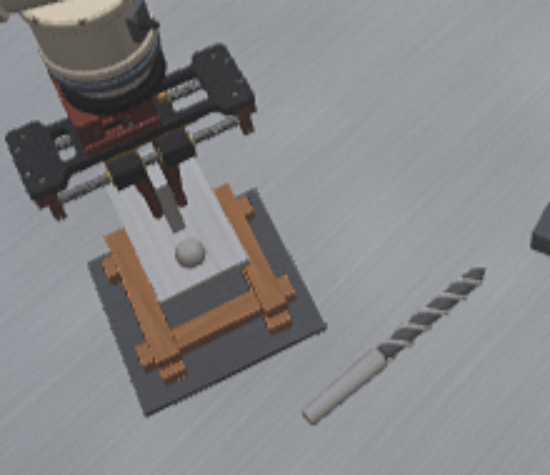

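The picture shows the tray level over the crib, with the ball in its pocket at (190,252). The top slats are in place and the drill looks undisturbed at (400,350), so I'll hand in.

```bash
python3 -c "
from station import robot
print(robot.job_done())"
```

```text
the job is handed in; nothing more can be done
None
```

The job is handed in; no verdict came back. At the last look both slats lay as the third layer within about 3 mm of their places, and the tray was held level and still over the crib's middle, about 84 mm above the top slats, with the ball in its pocket.

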